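Clear the scrap bin's lid and prop it on its stay

TASK

Get the scrap-glass bin ready for one-handed work. Take the handled caddy off the bin's lid and hang it by its handle on the hook of the hook stand; then raise the lid by its front lip until the stay's foot drops in front of the tooth on the side ledge, and ease the lid down so that it stands propped on its stay. Leave the other things on the table standing where they are.

Things in the scene. Friction and masses are not known exactly. Their poses are not given: they have to be found in the camera images.
- bin: Fixed sheet-metal bin, 170 (x) x 200 (y) x 100 mm high. Origin: centre of its underside on the table; its x axis points from the front to the hinge side (turned about 45 to 75 degrees to the left of straight ahead, so that the lip faces the robot's right), z up. The lid (248 mm wide, 6 mm thick) overhangs the front wall by 36 mm as a lifting lip and each side wall by 24 mm. Closed, the lid lies level, its underside 100 mm and its top 106 mm above the table.
- lid_hinge (a point): Middle of the lid's hinge axis (axis along the bin's y), at the bin's rear rim: 85 mm behind the bin's centre, 103 mm above the table.
- lid_lip (a point): Centre of the rounded front edge (rolled, 8 mm thick) of the lid, mid-width, 203 mm from the hinge axis; moves with the lid. The space beneath the lip is free for 36 mm back to the front wall. The lid weighs about 0.35 kg and falls shut if let go unpropped; it can be lifted by a shut finger hooked beneath the lip.
- bin_lid (a joint): Lid angle in rad: 0 shut, grows as the lid rises, hard stop at 1.05. At about 0.94 the stay's foot passes the tooth and drops in front of it by itself; let down slowly from 0.95 to 1.05 the lid comes to rest on the stay at about 0.85; let down earlier, it shuts again.
- stay_foot (a point): Centre of the 10 mm roller at the free end of the stay: a 125 mm flat strap hinged under the lid's side overhang on the bin's -y side 130 mm from the lid's hinge. It swings freely by its own weight and its foot slides forward along a ledge outside the bin's -y wall as the lid rises.
- notch (a point): Where the centre of the stay's foot sits when propped: just in front of the 8 mm high ridge-shaped tooth on the ledge outside the bin's -y wall, 80 mm in front of the hinge axis and 70 mm above the table.
- caddy: Open wooden caddy standing on the lid, 64 (x) x 110 (y) x 50 mm high, with a rigid arched steel handle over it; 0.2 kg. Origin: centre of its underside, z up. The handle arch stands in the caddy's y-z plane.
- caddy_center (a point): Centre of the caddy, half-way up (62.5 mm above its underside); axes as the caddy's.
- caddy_handle (a point): Middle of the handle's straight top bar: round bar 10 mm thick, straight for 36 mm either way along the caddy's y, its centre 125 mm above the caddy's underside; the window below it is 70 mm high down to the caddy's rim and 90 mm wide. Axes as the caddy's.
- hook_stand: Fixed stand: round base 100 mm dia, 14 mm post, 260 mm high, with a hook that points along the stand's own -x (roughly towards the robot). It stands to the left of the bin. Origin: centre of the base's underside; x axis from hook to post.
- hook_seat (a point): Where the centre of the handle's bar lies when it hangs in the dip of the hook: 67.5 mm in front (-x) of the post's axis, 231 mm above the table. The hook is an 8 mm wire; seen from the post it dips 10 mm at the seat and turns up to its tip 26 mm in front of the seat, whose top is 252 mm above the table.
- solder_spool: spool of solder, 52 mm dia, 46 high, standing on the table's front strip to the right; not to be moved. Origin: centre of its underside.
- flux_bottle: small bottle, 42 mm dia, 88 high, standing on the table's front strip to the left; not to be moved. Origin: centre of its underside.
- copper_jar: jar, 58 mm dia, 87 high, to the left behind the hook stand; not to be moved. Origin: centre of its underside.
- blue_lid_jar: jar, 52 mm dia, 104 high, left behind the bin; not to be moved. Origin: centre of its underside.
- pliers: pliers lying flat, 55 x 176 x 13; not to be moved. Origin: centre of its underside.
- side_cutters: side cutters lying flat, 56 x 145 x 13; not to be moved. Origin: centre of its underside.
There are look-alikes about, which are no part of the job. Of the things shaped like the caddy, the wooden one is meant.

How it is judged (in metres and radians):
On the way, in this order (a step that is already met when the one before it is completed fails the run):
1. the caddy hangs by its handle on the hook while the lid is still shut (distance between caddy_handle and hook_seat below 0.03 m and contact force between caddy and hook_stand above 0.5 N and angle between caddy_handle's own z axis and vertical below 0.35 rad and value of joint bin_lid below 0.1 rad), for 0.2 s.
2. the lid is raised until the stay's foot has passed the tooth (value of joint bin_lid above 0.9 rad), for 0.1 s.
At the end, for the whole second after the job is handed in: The caddy hangs still and upright (within 20 degrees) on the hook, the middle of its handle within 30 mm of the hook's seat; the lid stands still, propped at 0.80 to 0.90 rad with the stay's foot within 12 mm of its place in front of the tooth (distance between caddy_handle and hook_seat below 0.03 m and contact force between caddy and hook_stand above 0.5 N and angle between caddy_handle's own z axis and vertical below 0.35 rad and linear speed of caddy below 0.05 m/s and value of joint bin_lid between 0.8 and 0.9 rad and velocity of joint bin_lid between -0.05 and 0.05 rad/s and distance between stay_foot and notch below 0.012 m); the robot touches nothing.
It fails at once if one of the other things on the table is moved by more than 40 mm (distance of any of solder_spool, flux_bottle, copper_jar, blue_lid_jar, pliers, side_cutters from where it was at the start of the episode above 0.04 m).
It also fails if it takes over 64 s, if anything falls off the work surface, if the arm or the gripper's body presses on something with over 40 N, if the wrist force passes 120 N, or if a joint passes its speed limit or range.

ROBOT

A 6-joint arm with a two-finger parallel gripper is mounted at the origin on a cart in front of the work surface, level with it; the furniture and walls round the work are solid. World frame = base frame: x ahead of the robot, y to its left, z up, the work surface at z = 0. Lengths are in m, angles in degrees, forces in N, time in s.
With the tool pointing down it reaches from about 0.4 to 0.825 m from the base axis. Payload 7 kg.
Tool frame: the origin (TCP) lies on the centre line of the jaws, within the pads' length; the fingertips stand 22 mm ahead of it and the grasp point (between the pads) lies 3 mm ahead of it; z points along the fingers, y is the line along which they close (so a half turn about z gives the same grasp; the last joint's range is limited). The gripper opens to 88 mm and grips with 3 to 60 N. Pads are 19 mm wide; open, the fingers measure 130 mm over their backs; the gripper's body (78 mm by 193 mm) begins 47 mm behind the grasp point.
Start: joints at [-52.936, 20.546, 0.682, 0, -70.136, -16.507], TCP at [0.237, -0.632, 0.249] pointing down, gripper open.
Joint ranges: [-176.03, 176.03], [-82.01, 121.73], [-58.28, 71.71], [-173.87, 95.51], [-174.79, -0.11], [-173.66, 173.66]. Speed limits (degrees/s): [136.94, 136.94, 172.46, 180, 180, 180].

INTERFACE

Orientations are given as [roll, pitch, yaw] about the fixed x, y, z axes, in that order (R = Rz(yaw) Ry(pitch) Rx(roll)).
In Python, from plant import get_state, cams, r gives the robot as it stands.
- The arm moves only by the tool apply_moves, never from a script. Its argument "targets" is a list of rows, each an object with "dp": the shift along the world's x, y, z in m, a list of three; "yaw": the turn about the world's z in degrees. In form: [{"dp": [x, y, z], "yaw": yaw}, ...]. A call has 1 to 20 rows; each row is the pose to reach, as a shift and turn from the pose commanded when the call began; what a row does not reach only later rows make up. A row lasts 1/12 s, in which the tool goes at most 41.7 mm and 7.16 degrees, less where a joint would pass 70% of its speed; a pose out of reach is approached as far as the arm can. A call with a gripper value outside its range is refused whole. "grip" is the gripper command: -1 is fully open, 1 is shut, values between are in proportion, set as the call begins (left out, the last holds). The fingers move at their own pace and stop on an object; "squeeze" is the grip in N (left out, the last holds). Time passes only in rows, so rows that repeat a pose let the fingers close. It gives the time, the measured TCP pose, the force, the opening and the grip force at its end, in the units of the state.
- get_state(): the state, without advancing time (a new reading comes with each control period).
- cams.capture(name): name is "scene" or "top"; returns a dict with "image" (480x640x3 uint8, red, green, blue), "range_z" (480x640 float32, m along the optical axis (not along the pixel's ray), 0 where there is no reading), "fx", "fy", "cx", "cy" (pixels), "R" (3x3) and "t" (3): a world point X has camera coordinates R X + t. Camera axes: x right, y down, z forward; pixel columns grow to the right and rows downward; lengths in m; the calibration is good to about 2 mm. A picture is of the moment at which its call begins.
- r.close_job(): hands the job in; it is judged then, once.
The state is a dict: "time_s": time; "joints": joint angles; "qd": joint speeds; "joint_torque": joint torques, N m; "tcp_pos": TCP position; "eef_rot": TCP orientation; "contact_force": force on the tool from outside, world axes, zero at the start; "moment": the same for the moment, N m; "gripper_width": finger opening in m; "gripper_force": force on a finger pad.
Only numpy, scipy, OpenCV 4.12 (cv2) and the standard library are available. Lean on these libraries where they do the work, as an engineer would, in place of code of your own. Each camera call takes 0.05 s, during which the arm holds its last target. There are 200 camera calls.

## Working session

There is one attempt and no reset: what is moved stays moved. The work goes in short steps, Python scripts to look and compute and a tool call to move; the robot and the scene stay as the last step left them, time stands still between calls to the robot, and variables do not carry over. Pictures are saved under pics/ and viewed, at most 10 in all, crops included, and the job is handed in when it is done.

Besides the shell and the picture viewer there is one more tool, called after ">>>" as name(argument=value, ...), one argument or row to a line, values as JSON. apply_moves: Moves the arm, as the interface text tells. Its arguments: {"type":"object","properties":{"targets":{"type":"array","items":{"type":"object","properties":{"dp":{"type":"array","items":{"type":"number"}},"yaw":{"type":"number"}}}},"grip":{"type":"number"},"squeeze":{"type":"number"}},"required":["targets"]}

```bash
mkdir -p pics; python3 - <<'E'
from plant import get_state,cams,r
import cv2,numpy as np
for n in ("scene","top"):
    c=cams.capture(n); cv2.imwrite(f"pics/{n}0.png",c["image"][:,:,::-1]); np.savez(f"{n}0.npz",**c)
    print(n,c["fx"],c["R"].round(3).tolist(),c["t"])
s=get_state();print(s["time_s"],s["tcp_pos"],s["eef_rot"],s["gripper_width"])
E
```

```text
scene 493.6371687321184 [[-0.577, -0.817, 0.002], [-0.468, 0.328, -0.82], [0.669, -0.474, -0.572]] [0.25564592 0.4456792  1.31963861]
top 588.3388235582951 [[-0.016, -1.0, -0.003], [-0.786, 0.014, -0.618], [0.618, -0.008, -0.786]] [-0.12992025  0.53788463  1.58823838]
0.1 [ 0.2368346  -0.63162595  0.24769673] [ 1.79911994e+02 -7.60595890e-03 -1.59449800e+02] 0.08754707581117696
```

View pics/scene0.png

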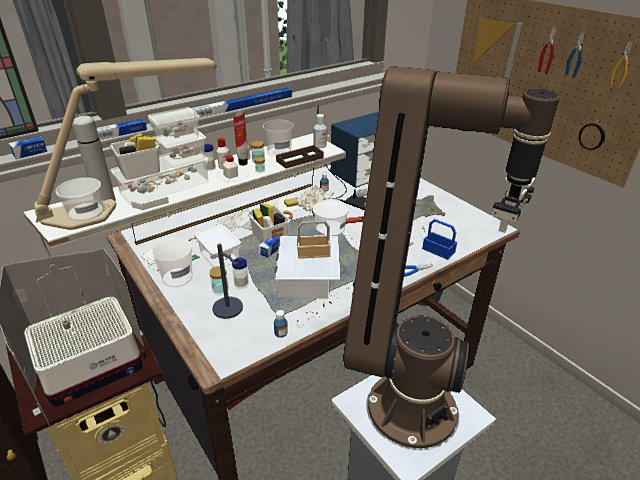

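View pics/top0.png

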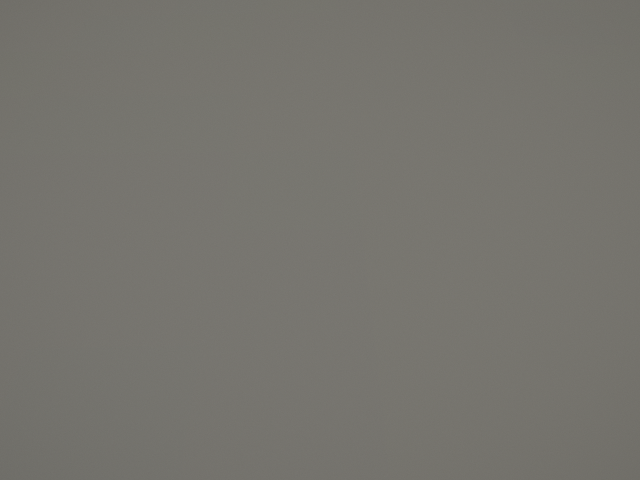

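The scene view shows the wooden caddy on the white lid around (313,240), the hook stand at (227,280) and the blue look-alike at (440,240). The top view is blank grey.

```bash
cat > h.py <<'E'
import numpy as np,cv2
def world(c):
    v,u=np.mgrid[0:480,0:640]; z=c["range_z"].astype(float)
    P=np.stack([(u-c["cx"])/c["fx"]*z,(v-c["cy"])/c["fy"]*z,z],-1)
    W=(P-c["t"])@c["R"]; W[z==0]=np.nan
    return W
E
python3 - <<'E'
from h import *
t=np.load("top0.npz");print("top range",np.percentile(t["range_z"],[0,50,100]),"campos",-t["R"].T@t["t"])
c=dict(np.load("scene0.npz"));W=world(c);im=c["image"]
print("campos",-c["R"].T@c["t"])
# lid: height band
m=np.zeros((480,640),bool);m[225:305,265:350]=1
l=m&(abs(W[...,2]-.106)<.006)
p=W[l][:,:2].astype(np.float32);print(len(p),cv2.minAreaRect(p),cv2.boxPoints(cv2.minAreaRect(p)).tolist())
h=m.copy();h[:]=0;h[215:265,285:345]=1
k=h&(W[...,2]>.12)&(W[...,2]<.26)
q=W[k];print("caddy",len(q),q.min(0),q.max(0))
for a,b in((.12,.165),(.2,.25)):
    qq=W[h&(W[...,2]>a)&(W[...,2]<b)];print(a,len(qq),cv2.minAreaRect(qq[:,:2].astype(np.float32)))
b=np.zeros((480,640),bool);b[235:325,205:250]=1
for a,d in((.008,.03),(.06,.2),(.21,.235),(.235,.3)):
    qq=W[b&(W[...,2]>a)&(W[...,2]<d)&(W[...,1]>-0.5)]
    print(a,len(qq),np.median(qq,0),qq.min(0),qq.max(0))
cv2.imwrite("pics/crop.png",cv2.resize(im[210:345,200:360,::-1],None,fx=5,fy=4.4,interpolation=cv2.INTER_CUBIC)[:600])
E
```

```text
top range [0.         0.17367244 0.3231158 ] campos [-0.55998951 -0.12557054  1.5809314 ]
campos [-0.52715956  0.68803055  1.11988732]
2028 ((0.6474300622940063, -0.07732689380645752), (0.2652364671230316, 0.33629706501960754), 56.777313232421875) [[0.4341050386428833, -0.09614068269729614], [0.7154334783554077, -0.2803959846496582], [0.8607550859451294, -0.058513104915618896], [0.579426646232605, 0.12574219703674316]]
caddy 773 [ 0.54861222 -0.16464446  0.12001989] [ 0.65982316 -0.03767318  0.240218  ]
0.12 601 ((0.6083407998085022, -0.102293461561203), (0.1113080084323883, 0.0786953717470169), 60.575828552246094)
0.2 124 ((0.6083130836486816, -0.10235502570867538), (0.10815947502851486, 0.015852276235818863), 59.685943603515625)
0.008 714 [0.65419381 0.21077383 0.01274023] [ 0.58165285 -0.03386885  0.00800205] [0.96217872 0.27569182 0.02999179]
0.06 1138 [0.82426557 0.14760197 0.08601641] [0.62079694 0.05799838 0.06001082] [0.95109636 0.23459901 0.19963783]
0.21 76 [0.5995149  0.21943992 0.22841571] [0.54771441 0.20521866 0.21075538] [0.63580345 0.23264667 0.23477372]
0.235 65 [0.62588602 0.22427349 0.24691723] [0.53716283 0.20177773 0.23646084] [0.64078937 0.23339065 0.26404119]
```

View pics/crop.png

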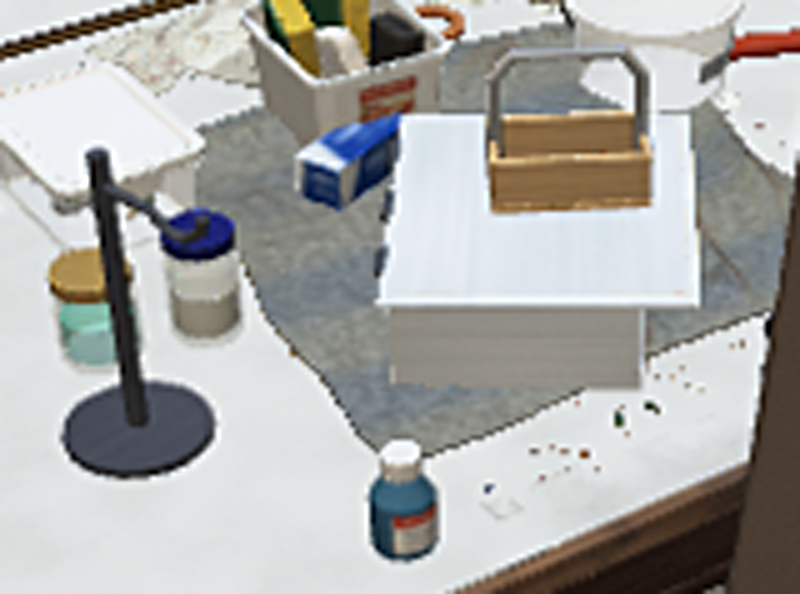

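```bash
python3 - <<'E'
from h import *
c=dict(np.load("scene0.npz"));W=world(c);im=c["image"].astype(int);Z=W[...,2]
print("lidpix",im[265,300],"base",im[307,228])
m=np.zeros((480,640),np.uint8);m[225:305,265:350]=1
l=((m>0)&(abs(Z-.106)<.007)&(im.min(-1)>150)).astype(np.uint8)
n,lab,st,_=cv2.connectedComponentsWithStats(l,connectivity=4);i=1+np.argmax(st[1:,4])
p=W[lab==i];print(st[i],np.median(p[:,2]));rc=cv2.minAreaRect(p[:,:2].astype(np.float32));print(rc,cv2.boxPoints(rc).round(3).tolist())
# row-wise edges (lines)
h=np.zeros((480,640),bool);h[215:265,285:345]=1
q=W[h&(Z>.222)&(Z<.25)];print("bar",len(q),q.mean(0),np.median(q[:,2]))
u,s,v=np.linalg.svd(q[:,:2]-q[:,:2].mean(0));d=v[0];print("ang",np.degrees(np.arctan2(d[1],d[0])),np.ptp((q[:,:2]-q[:,:2].mean(0))@d), ((q[:,:2]-q[:,:2].mean(0))@d).min())
b=np.zeros((480,640),bool);b[235:330,205:252]=1
near=np.hypot(W[...,0]-.65,W[...,1]-.22)<.16
dark=im.max(-1)<110
q=W[b&near&dark&(Z>.005)&(Z<.02)];print("base",len(q),cv2.minEnclosingCircle(q[:,:2].astype(np.float32)))
for a in np.arange(.04,.27,.03):
    q=W[b&near&dark&(Z>a)&(Z<a+.03)&(W[...,0]>.61)];print("post",a.round(2),len(q),np.median(q,0).round(4))
k=b&near&dark&(Z>.2)&(W[...,0]<.63)
for v_,u_ in np.argwhere(k)[::3]:print(u_,v_,W[v_,u_].round(3))
sc=(W[...,0]>.3)&(Z>.02)&(Z<.06)&(W[...,1]<-.2)&(W[...,0]<.55)
if sc.any():print("right things",sc.sum(),W[sc].min(0),W[sc].max(0))
E
```

```text
lidpix [226 233 240] base [67 70 81]
[ 275  236   65   44 1946] 0.10655957904297231
((0.6004890203475952, -0.07531841099262238), (0.2145780771970749, 0.25884705781936646), 55.74598693847656) [[0.43299999833106995, -0.09099999815225601], [0.6470000147819519, -0.2370000034570694], [0.7680000066757202, -0.05900000035762787], [0.5540000200271606, 0.0860000029206276]]
bar 89 [ 0.60755599 -0.1015604   0.23215262] 0.23301174633752547
ang -120.43805744057877 0.09377127877512442 -0.04690773835730911
base 446 ((0.6402857899665833, 0.19555401802062988), 0.08340965211391449)
post 0.04 37 [0.6289 0.2278 0.0539]
post 0.07 87 [0.6913 0.2189 0.0862]
post 0.1 62 [0.634  0.2223 0.105 ]
post 0.13 34 [0.6285 0.2283 0.1447]
post 0.16 32 [0.6279 0.2284 0.1754]
post 0.19 33 [0.6281 0.228  0.2044]
post 0.22 44 [0.6277 0.2273 0.2345]
post 0.25 15 [0.6282 0.2264 0.2568]
219 245 [0.625 0.23  0.263]
220 246 [0.626 0.226 0.257]
219 247 [0.627 0.23  0.254]
220 248 [0.629 0.226 0.248]
221 249 [0.627 0.224 0.245]
220 250 [0.628 0.227 0.242]
220 251 [0.629 0.227 0.237]
220 252 [0.623 0.23  0.238]
219 253 [0.629 0.23
[... 241 characters left out ...]
[0.624 0.226 0.217]
229 257 [0.593 0.216 0.232]
221 258 [0.628 0.227 0.211]
230 258 [0.587 0.216 0.232]
221 259 [0.629 0.227 0.207]
230 259 [0.582 0.218 0.232]
240 259 [0.538 0.206 0.254]
221 260 [0.628 0.228 0.204]
231 260 [0.577 0.218 0.231]
239 260 [0.543 0.207 0.247]
220 261 [0.629 0.232 0.201]
231 261 [0.577 0.218 0.227]
234 261 [0.572 0.21  0.227]
241 261 [0.538 0.203 0.245]
233 262 [0.576 0.212 0.222]
236 262 [0.563 0.209 0.228]
240 262 [0.541 0.206 0.241]
235 263 [0.563 0.212 0.227]
238 263 [0.55  0.208 0.233]
235 264 [0.561 0.213 0.225]
238 264 [0.549 0.209 0.23 ]
237 265 [0.555 0.21  0.223]
right things 893 [ 0.30054995 -1.33817261  0.02001184] [ 0.54985398 -0.54045583  0.05995436]
```

>>> apply_moves(
  targets=[
    {"dp":[0.0,0.0,0.04],"yaw":0},
    {"dp":[0.361,0.508,0.065],"yaw":39},
    {"dp":[0.361,0.508,0.065],"yaw":39},
    {"dp":[0.361,0.508,0.065],"yaw":39},
    {"dp":[0.361,0.508,0.065],"yaw":39},
    {"dp":[0.361,0.508,0.065],"yaw":39},
    {"dp":[0.361,0.508,0.065],"yaw":39},
    {"dp":[0.361,0.508,0.065],"yaw":39},
    {"dp":[0.361,0.508,0.065],"yaw":39},
    {"dp":[0.361,0.508,0.065],"yaw":39},
    {"dp":[0.361,0.508,0.065],"yaw":39},
    {"dp":[0.361,0.508,0.065],"yaw":39},
    {"dp":[0.361,0.508,0.065],"yaw":39},
    {"dp":[0.361,0.508,0.065],"yaw":39},
    {"dp":[0.361,0.508,0.065],"yaw":39},
    {"dp":[0.361,0.508,0.065],"yaw":39},
    {"dp":[0.361,0.508,0.065],"yaw":39},
    {"dp":[0.361,0.508,0.065],"yaw":39},
    {"dp":[0.361,0.508,0.065],"yaw":39},
    {"dp":[0.361,0.508,0.065],"yaw":39},
  ],
)

```text
time_s: 1.77
tcp_pos: [0.5974, -0.1246, 0.3134]
eef_rot: [180.0, -0.0, -120.5]
contact_force: [-0.5, -1.1, -0.1]
gripper_width: 0.0874
gripper_force: 0.0
```

```bash
python3 - <<'E'
from h import *
from plant import cams
c=cams.capture("scene"); np.savez("scene1.npz",**c)
cv2.imwrite("pics/s1.png",cv2.resize(c["image"][150:320,200:400,::-1],(700,595),interpolation=cv2.INTER_CUBIC))
t=cams.capture("top"); print(np.percentile(t["range_z"],[1,50,99]))
E
```

```text
[0.11983478 0.17370377 0.31443069]
```

View pics/s1.png

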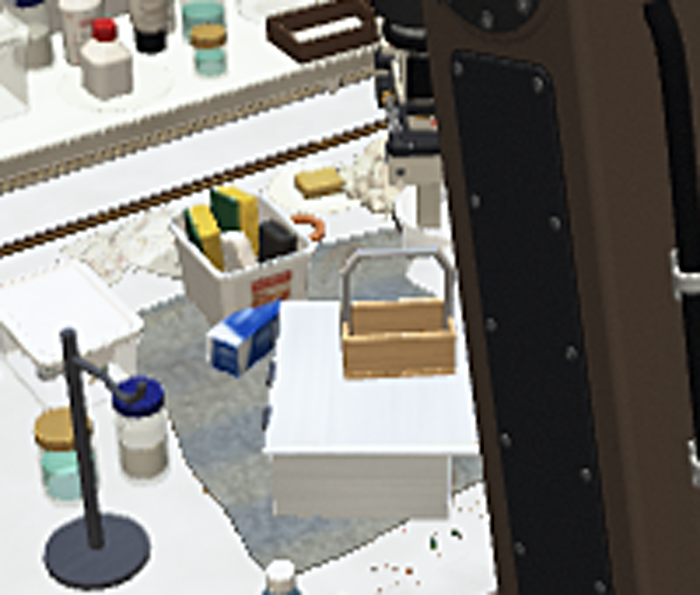

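The finger (428,205) stands above the right part of the handle bar (400,253), as planned.

>>> apply_moves(
  targets=[
    {"dp":[0,0,-0.03],"yaw":0},
    {"dp":[0,0,-0.06],"yaw":0},
    {"dp":[0,0,-0.077],"yaw":0},
    {"dp":[0,0,-0.077],"yaw":0},
    {"dp":[0,0,-0.077],"yaw":0},
  ],
)

```text
time_s: 2.28
tcp_pos: [0.5974, -0.125, 0.2365]
eef_rot: [179.9, -0.1, -120.5]
contact_force: [0.6, -0.6, 0.6]
gripper_width: 0.0877
gripper_force: 0.0
```

>>> apply_moves(
  targets=[
    {"dp":[0,0,0],"yaw":0},
    {"dp":[0,0,0],"yaw":0},
    {"dp":[0,0,0],"yaw":0},
    {"dp":[0,0,0],"yaw":0},
    {"dp":[0,0,0],"yaw":0},
    {"dp":[0,0,0],"yaw":0},
    {"dp":[0,0,0],"yaw":0},
    {"dp":[0,0,0],"yaw":0},
  ],
  grip=1,
  squeeze=45,
)

```text
time_s: 2.95
tcp_pos: [0.598, -0.124, 0.2366]
eef_rot: [-180.0, 0.0, -120.4]
contact_force: [0.3, -0.8, 0.0]
gripper_width: 0.0398
gripper_force: 0.0
```

>>> apply_moves(
  targets=[
    {"dp":[0,0,0],"yaw":0},
    {"dp":[0,0,0],"yaw":0},
    {"dp":[0,0,0],"yaw":0},
    {"dp":[0,0,0],"yaw":0},
    {"dp":[0,0,0],"yaw":0},
    {"dp":[0,0,0],"yaw":0},
    {"dp":[0,0,0],"yaw":0},
    {"dp":[0,0,0],"yaw":0},
  ],
)

```text
time_s: 3.62
tcp_pos: [0.598, -0.124, 0.2365]
eef_rot: [-180.0, -0.0, -120.4]
contact_force: [1.0, 0.8, -0.5]
gripper_width: 0.0083
gripper_force: 45.0
```

>>> apply_moves(
  targets=[
    {"dp":[0,0,0.015],"yaw":0},
    {"dp":[0,0,0.03],"yaw":0},
    {"dp":[0,0,0.046],"yaw":0},
    {"dp":[-0.008,0.02,0.046],"yaw":3},
    {"dp":[-0.016,0.045,0.046],"yaw":7},
    {"dp":[-0.025,0.07,0.046],"yaw":11},
    {"dp":[-0.034,0.095,0.046],"yaw":15},
    {"dp":[-0.043,0.12,0.046],"yaw":19},
    {"dp":[-0.052,0.145,0.046],"yaw":23},
    {"dp":[-0.06,0.17,0.046],"yaw":27},
    {"dp":[-0.069,0.195,0.046],"yaw":31},
    {"dp":[-0.078,0.22,0.046],"yaw":35},
    {"dp":[-0.087,0.245,0.046],"yaw":39},
    {"dp":[-0.095,0.27,0.046],"yaw":42},
    {"dp":[-0.1,0.285,0.046],"yaw":43.6},
    {"dp":[-0.1025,0.2925,0.046],"yaw":43.6},
    {"dp":[-0.1025,0.2925,0.046],"yaw":43.6},
    {"dp":[-0.1025,0.2925,0.046],"yaw":43.6},
    {"dp":[-0.1025,0.2925,0.046],"yaw":43.6},
  ],
)

```text
time_s: 5.2
tcp_pos: [0.4955, 0.1679, 0.2824]
eef_rot: [180.0, -0.0, -76.9]
contact_force: [0.7, -0.5, -2.4]
gripper_width: 0.0083
gripper_force: 45.0
```

```bash
python3 - <<'E'
from h import *
from plant import cams
c=cams.capture("scene"); np.savez("scene2.npz",**c)
W=world(c)
cv2.imwrite("pics/s2.png",cv2.resize(c["image"][180:330,200:400,::-1],(800,600),interpolation=cv2.INTER_CUBIC))
# lid edges: rays onto z=.106 plane, white mask
im=c["image"].astype(int)
h=np.zeros((480,640),bool);h[200:300,225:330]=1
k=h&(W[...,2]>.262)&(W[...,2]<.29)&(W[...,0]<.56);q=W[k];print("bar?",len(q),q.mean(0),q.min(0),q.max(0))
print(im[285,290:345:3].min(-1)); print(im[240:310:3,310].min(-1))
E
```

```text
bar? 177 [0.48409859 0.19112198 0.27748932] [0.47113686 0.14075202 0.26244968] [0.51512084 0.24365957 0.2895774 ]
[152 152 154 155 153 154 154 154 154 153 153 153 151 111 157 159 162 117
 234]
[241 242 243 243 242 241 240 239 240 239 240 239 239 202 154 153 157 157
 160 158 169 247 238 238]
```

View pics/s2.png

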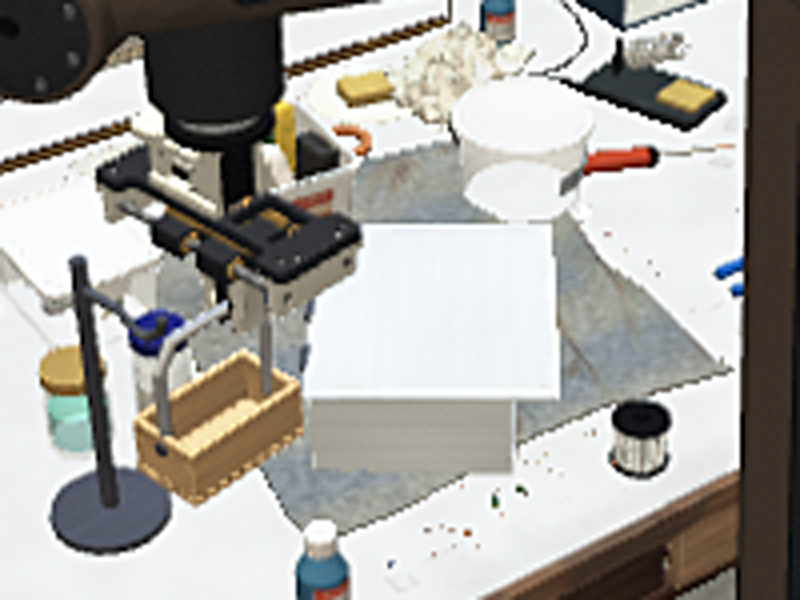

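>>> apply_moves(
  targets=[
    {"dp":[0.012,0.003,0],"yaw":0},
    {"dp":[0.03,0.007,0],"yaw":0},
    {"dp":[0.048,0.011,0],"yaw":0},
    {"dp":[0.066,0.015,0],"yaw":0},
    {"dp":[0.078,0.018,0],"yaw":0},
    {"dp":[0.078,0.018,0],"yaw":0},
    {"dp":[0.078,0.018,0],"yaw":0},
    {"dp":[0.078,0.018,-0.012],"yaw":0},
    {"dp":[0.078,0.018,-0.024],"yaw":0},
    {"dp":[0.078,0.018,-0.034],"yaw":0},
    {"dp":[0.078,0.018,-0.04],"yaw":0},
    {"dp":[0.078,0.018,-0.043],"yaw":0},
    {"dp":[0.078,0.018,-0.043],"yaw":0},
  ],
)

```text
time_s: 6.33
tcp_pos: [0.5732, 0.1862, 0.2391]
eef_rot: [179.9, -0.0, -76.8]
contact_force: [-0.0, 0.5, -1.8]
gripper_width: 0.0087
gripper_force: 45.0
```

```bash
python3 - <<'E'
from h import *
from plant import cams
c=cams.capture("scene")
cv2.imwrite("pics/s3.png",cv2.resize(c["image"][220:310,200:300,::-1],(660,594),interpolation=cv2.INTER_CUBIC))
E
```

```text
(no output)
```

View pics/s3.png

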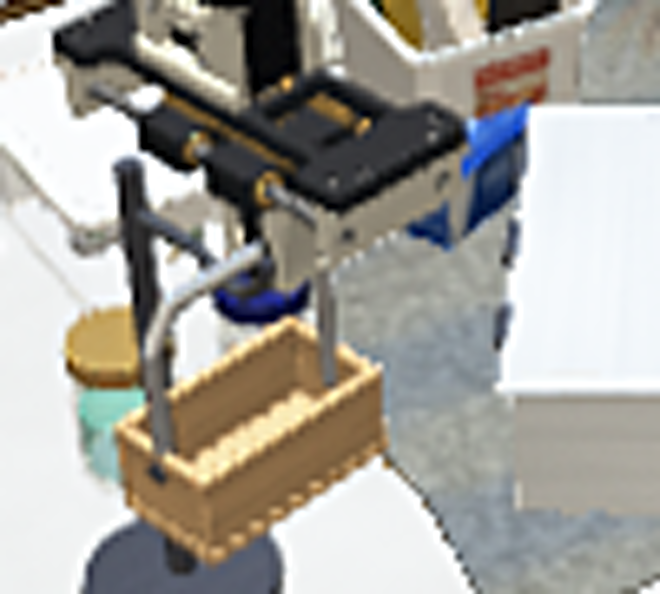

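The hook (from (150,215) to (265,270)) passes under the bar, tip in front of it, gripper clear to the right.

>>> apply_moves(
  targets=[
    {"dp":[0,0,-0.0015],"yaw":0},
    {"dp":[0,0,-0.003],"yaw":0},
    {"dp":[0,0,-0.0045],"yaw":0},
    {"dp":[0,0,-0.0045],"yaw":0},
  ],
)

```text
time_s: 6.72
tcp_pos: [0.5738, 0.1866, 0.2357]
eef_rot: [-179.9, 0.0, -76.8]
contact_force: [-0.7, -0.0, 1.7]
gripper_width: 0.0084
gripper_force: 45.0
```

>>> apply_moves(
  targets=[
    {"dp":[0,0,0.001],"yaw":0},
    {"dp":[0,0,0.001],"yaw":0},
    {"dp":[0,0,0.001],"yaw":0},
    {"dp":[0,0,0.001],"yaw":0},
    {"dp":[0,0,0.001],"yaw":0},
    {"dp":[0,0,0.001],"yaw":0},
    {"dp":[0,0,0.001],"yaw":0},
    {"dp":[0,0,0.001],"yaw":0},
  ],
  grip=0.2,
)

```text
time_s: 7.38
tcp_pos: [0.5735, 0.1865, 0.236]
eef_rot: [180.0, -0.0, -76.8]
contact_force: [-0.0, -0.0, 0.7]
gripper_width: 0.0353
gripper_force: 0.0
```

>>> apply_moves(
  targets=[
    {"dp":[0,0,0.012],"yaw":0},
    {"dp":[0,0,0.03],"yaw":0},
    {"dp":[0,0,0.06],"yaw":0},
    {"dp":[0,0,0.09],"yaw":0},
    {"dp":[-0.03,-0.03,0.11],"yaw":0},
    {"dp":[-0.05,-0.06,0.11],"yaw":0},
    {"dp":[-0.06,-0.09,0.11],"yaw":0},
    {"dp":[-0.06,-0.12,0.11],"yaw":0},
    {"dp":[-0.06,-0.12,0.11],"yaw":0},
  ],
)

```text
time_s: 8.13
tcp_pos: [0.5124, 0.063, 0.3473]
eef_rot: [-179.9, -0.0, -76.9]
contact_force: [0.5, 0.6, -0.6]
gripper_width: 0.0351
gripper_force: 0.0
```

```bash
python3 - <<'E'
from h import *
from plant import cams
c=cams.capture("scene");np.savez("scene3.npz",**c)
cv2.imwrite("pics/s4.png",cv2.resize(c["image"][190:330,200:380,::-1],(770,600),interpolation=cv2.INTER_CUBIC))
E
```

```text
(no output)
```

View pics/s4.png

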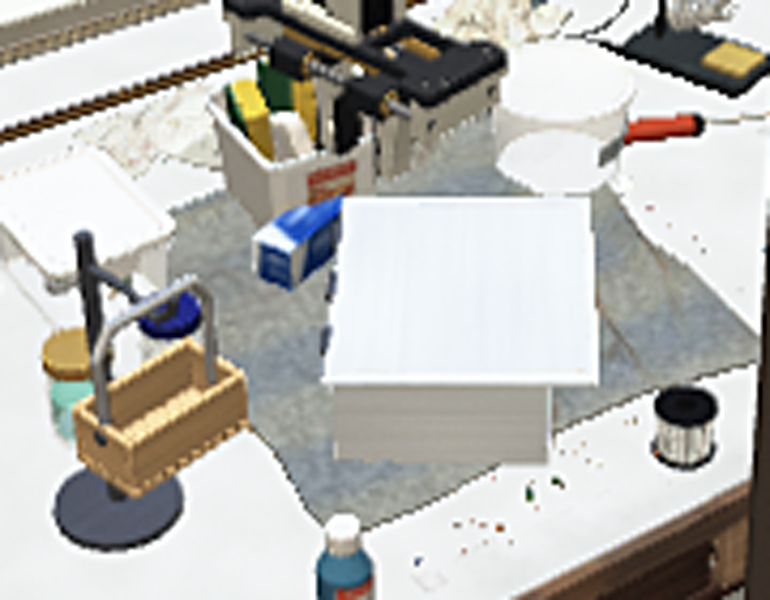

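The caddy hangs on the hook; the lid is clear and visible whole, corners in the crop at about (343,198), (590,198), (598,383), (325,383).

```bash
python3 - <<'E'
from h import *
c=dict(np.load("scene3.npz"));W=world(c);Z=W[...,2]
C=-c["R"].T@c["t"]
def ray(u,v,z=.105):
    d=np.array([(u-c["cx"])/c["fx"],(v-c["cy"])/c["fy"],1])@c["R"];return (C+d*(z-C[2])/d[2])[:2]
s=770/180;P=[ray(200+(a+.5)/s-.5,190+(b+.5)/(600/140)-.5) for a,b in((343,198),(590,198),(598,383),(325,383))]
print(np.round(P,4).tolist())
ang=lambda a,b:(np.degrees(np.arctan2(*(b-a)[::-1])),np.linalg.norm(b-a))
print(ang(P[1],P[0]),ang(P[2],P[3]),ang(P[0],P[3]),ang(P[1],P[2]))
m=((c["image"].min(-1)>205)&(abs(Z-.106)<.012)).astype(np.uint8);m[:236]=0;m[281:]=0;m[:,:272]=0;m[:,345:]=0
n,lab,st,_=cv2.connectedComponentsWithStats(m,connectivity=4);i=1+np.argmax(st[1:,4])
ct,_=cv2.findContours((lab==i).astype(np.uint8),0,1);ct=ct[0][:,0,:]
q=np.array([ray(u,v) for u,v in ct],np.float32);print(st[i],cv2.minAreaRect(q))
# spool
k=np.zeros((480,640),bool);k[275:302,350:372]=1
q=W[k&(Z>.01)&(c["image"].max(-1)<80)];print("spool",np.median(q,0))
E
```

```text
[[0.7627, -0.062], [0.6419, -0.2344], [0.4411, -0.0894], [0.5596, 0.0796]]
(np.float64(54.98267449576698), np.float64(0.2105267132237819)) (np.float64(54.950654533195504), np.float64(0.2064262927067812)) (np.float64(145.12079667582793), np.float64(0.24760567334065933)) (np.float64(144.17238386308668), np.float64(0.24774509043827905))
[ 275  236   65   44 2618] ((0.6009610891342163, -0.07603339850902557), (0.2102455347776413, 0.2479787915945053), 54.572242736816406)
spool [ 0.43665639 -0.17487555  0.04572406]
```

>>> apply_moves(
  targets=[
    {"dp":[-0.007,-0.277,0],"yaw":-48},
    {"dp":[-0.007,-0.277,0],"yaw":-48},
    {"dp":[-0.007,-0.277,0],"yaw":-48},
    {"dp":[-0.007,-0.277,0],"yaw":-48},
    {"dp":[-0.007,-0.277,0],"yaw":-48},
    {"dp":[-0.007,-0.277,0],"yaw":-48},
    {"dp":[-0.007,-0.277,0],"yaw":-48},
    {"dp":[-0.007,-0.277,0],"yaw":-48},
    {"dp":[-0.007,-0.277,0],"yaw":-48},
    {"dp":[-0.007,-0.277,-0.03],"yaw":-48},
    {"dp":[-0.007,-0.277,-0.06],"yaw":-48},
    {"dp":[-0.007,-0.277,-0.09],"yaw":-48},
    {"dp":[-0.007,-0.277,-0.12],"yaw":-48},
    {"dp":[-0.007,-0.277,-0.15],"yaw":-48},
    {"dp":[-0.007,-0.277,-0.18],"yaw":-48},
    {"dp":[-0.007,-0.277,-0.21],"yaw":-48},
    {"dp":[-0.007,-0.277,-0.23],"yaw":-48},
    {"dp":[-0.007,-0.277,-0.242],"yaw":-48},
    {"dp":[-0.007,-0.277,-0.242],"yaw":-48},
  ],
  grip=1,
)

```text
time_s: 9.77
tcp_pos: [0.5052, -0.2089, 0.1011]
eef_rot: [179.7, -0.1, -124.7]
contact_force: [-0.9, 0.4, -0.8]
gripper_width: 0.0005
gripper_force: 0.0
```

>>> apply_moves(
  targets=[
    {"dp":[0.009,0.012,0],"yaw":0},
    {"dp":[0.017,0.0245,0],"yaw":0},
    {"dp":[0.026,0.037,0],"yaw":0},
    {"dp":[0.028,0.039,0],"yaw":0},
    {"dp":[0.028,0.039,0],"yaw":0},
    {"dp":[0.028,0.039,0],"yaw":0},
  ],
)

```text
time_s: 10.27
tcp_pos: [0.5343, -0.1717, 0.1052]
eef_rot: [180.0, -0.1, -124.8]
contact_force: [-4.7, -10.0, 3.4]
gripper_width: 0.0003
gripper_force: 5.1
```

>>> apply_moves(
  targets=[
    {"dp":[0.0006,0.0009,0.0],"yaw":0},
    {"dp":[0.001,0.0013,0.006],"yaw":0},
    {"dp":[0.001,0.0015,0.0125],"yaw":0},
    {"dp":[0.0014,0.002,0.02],"yaw":0},
    {"dp":[0.0014,0.002,0.02],"yaw":0},
  ],
)

```text
time_s: 10.68
tcp_pos: [0.5349, -0.1707, 0.1258]
eef_rot: [180.0, -0.2, -124.8]
contact_force: [-5.2, -14.9, 0.0]
gripper_width: 0.0002
gripper_force: 7.9
```

```bash
python3 - <<'E'
from h import *
from plant import cams,get_state
s=get_state();print(s["contact_force"],s["tcp_pos"])
c=cams.capture("scene");W=world(c)
m=(c["image"].min(-1)>200);m[:236]=0;m[281:]=0;m[:,:276]=0;m[:,340:]=0
q=W[m];q=q[(q[:,2]>.095)&(q[:,2]<.3)]
u=np.array([.576,.817]);d=(np.array([.661,.007])-q[:,:2])@u
k=(d>.02)&(d<.2)
print(len(q),np.percentile(q[k,2],[50,95]),np.polyfit(d[k],q[k,2],1))
cv2.imwrite("pics/s5.png",cv2.resize(c["image"][190:330,200:380,::-1],(770,600),interpolation=cv2.INTER_CUBIC))
E
```

```text
[ -5.21767578 -14.9096517    0.04680921] [ 0.53488172 -0.17069786  0.12584866]
2018 [0.11559661 0.1234582 ] [0.09843863 0.10652033]
```

>>> apply_moves(
  targets=[
    {"dp":[0.0007,0.0011,0.01],"yaw":0},
    {"dp":[0.0017,0.0025,0.02],"yaw":0},
    {"dp":[0.0031,0.0043,0.03],"yaw":0},
    {"dp":[0.0047,0.0066,0.0397],"yaw":0},
    {"dp":[0.0047,0.0066,0.0397],"yaw":0},
  ],
)

```text
time_s: 11.15
tcp_pos: [0.5394, -0.164, 0.1664]
eef_rot: [180.0, -0.2, -124.8]
contact_force: [-7.4, -15.1, 2.6]
gripper_width: 0.0005
gripper_force: 8.4
```

>>> apply_moves(
  targets=[
    {"dp":[0.0018,0.0026,0.0096],"yaw":0},
    {"dp":[0.004,0.0056,0.0191],"yaw":0},
    {"dp":[0.0064,0.0091,0.0283],"yaw":0},
    {"dp":[0.0091,0.0129,0.0373],"yaw":0},
    {"dp":[0.012,0.017,0.0461],"yaw":0},
    {"dp":[0.0152,0.0216,0.0546],"yaw":0},
    {"dp":[0.0152,0.0216,0.0546],"yaw":0},
  ],
)

```text
time_s: 11.73
tcp_pos: [0.5549, -0.1425, 0.222]
eef_rot: [-179.9, -0.2, -124.8]
contact_force: [-11.1, -13.7, 10.2]
gripper_width: 0.0007
gripper_force: 8.6
```

```bash
cat > look.py <<'E'
from h import *
from plant import cams,get_state
import sys
s=get_state();print(s["time_s"],s["contact_force"],s["tcp_pos"])
c=cams.capture("scene");W=world(c)
u=np.array([.576,.817]);n=np.array([-.817,.576]);e=np.array([.661,.007])-W[...,:2]
d=e@u;l=e@n-.0;Z=W[...,2]
k=(c["image"].min(-1)>190)&(abs(l)<.11)&(d>.01)&(d<.2)&(Z>.103+.25*d)&(Z<.3)
x,y=d[k],Z[k]
for _ in range(4):
    p=np.polyfit(x,y,1);g=abs(y-np.polyval(p,x))<.008;x,y=x[g],y[g]
print(k.sum(),len(x),"theta",np.arctan(p[0]),p[1])
cv2.imwrite(f"pics/{sys.argv[1]}.png",cv2.resize(c["image"][170:330,200:400,::-1],(750,600),interpolation=cv2.INTER_CUBIC))
E
python3 look.py s6
```

```text
11.7333 [-11.05890839 -13.73127801  10.15306421] [ 0.55488206 -0.14246941  0.22204942]
1576 1575 theta 0.5989632737052666 0.10661747111356654
```

View pics/s6.png

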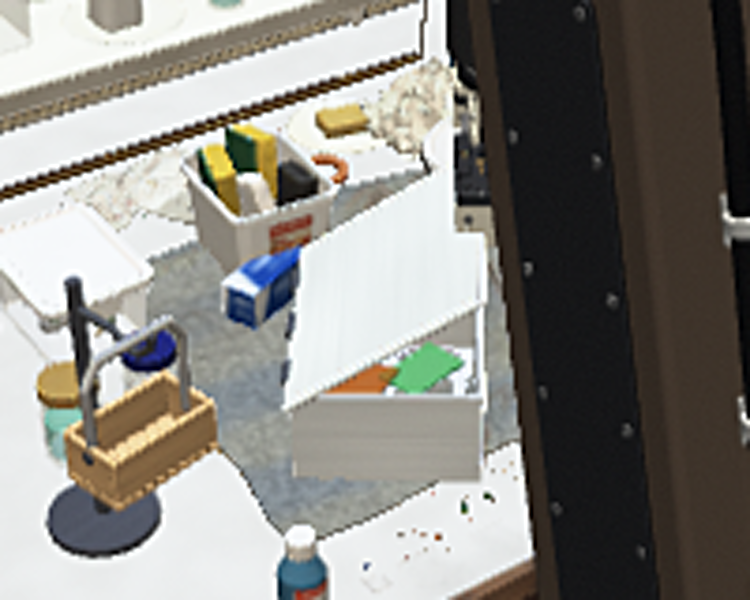

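>>> apply_moves(
  targets=[
    {"dp":[0.0029,0.0041,0.0083],"yaw":0},
    {"dp":[0.0065,0.0092,0.0162],"yaw":0},
    {"dp":[0.0104,0.0147,0.0238],"yaw":0},
    {"dp":[0.0145,0.0205,0.031],"yaw":0},
    {"dp":[0.0187,0.0266,0.0379],"yaw":0},
    {"dp":[0.0187,0.0266,0.0379],"yaw":0},
  ],
)

```text
time_s: 12.28
tcp_pos: [0.5758, -0.1141, 0.26]
eef_rot: [-179.8, 0.0, -124.8]
contact_force: [-2.6, -4.4, 4.9]
gripper_width: 0.0005
gripper_force: 2.7
```

>>> apply_moves(
  targets=[
    {"dp":[0.0022,0.0032,0.0033],"yaw":0},
    {"dp":[0.0045,0.0064,0.0065],"yaw":0},
    {"dp":[0.0068,0.0097,0.0096],"yaw":0},
    {"dp":[0.0092,0.013,0.0126],"yaw":0},
    {"dp":[0.0116,0.0165,0.0155],"yaw":0},
    {"dp":[0.014,0.0199,0.0183],"yaw":0},
    {"dp":[0.014,0.0199,0.0183],"yaw":0},
    {"dp":[0.014,0.0199,0.0183],"yaw":0},
    {"dp":[0.014,0.0199,0.0183],"yaw":0},
  ],
)

```text
time_s: 13.03
tcp_pos: [0.5885, -0.0947, 0.2743]
eef_rot: [180.0, -0.0, -124.8]
contact_force: [-1.7, -2.2, 1.6]
gripper_width: 0.0007
gripper_force: 1.2
```

```bash
python3 look.py s7
```

```text
13.0333 [-1.65441869 -2.19422526  1.61490657] [ 0.58851348 -0.09469452  0.27428048]
833 833 theta 1.00568134294267 0.10747582617190124
```

>>> apply_moves(
  targets=[
    {"dp":[-0.0012,-0.0017,-0.0014],"yaw":0},
    {"dp":[-0.0024,-0.0034,-0.0028],"yaw":0},
    {"dp":[-0.0036,-0.0051,-0.0042],"yaw":0},
    {"dp":[-0.0048,-0.0069,-0.0057],"yaw":0},
    {"dp":[-0.006,-0.0086,-0.0072],"yaw":0},
    {"dp":[-0.0072,-0.0102,-0.0087],"yaw":0},
    {"dp":[-0.0084,-0.0118,-0.0102],"yaw":0},
    {"dp":[-0.0095,-0.0135,-0.0118],"yaw":0},
    {"dp":[-0.0106,-0.0151,-0.0134],"yaw":0},
    {"dp":[-0.0117,-0.0167,-0.015],"yaw":0},
    {"dp":[-0.0128,-0.0183,-0.0166],"yaw":0},
    {"dp":[-0.014,-0.0199,-0.0183],"yaw":0},
    {"dp":[-0.015,-0.0213,-0.02],"yaw":0},
    {"dp":[-0.016,-0.0227,-0.0215],"yaw":0},
    {"dp":[-0.016,-0.0227,-0.0215],"yaw":0},
  ],
)

```text
time_s: 14.33
tcp_pos: [0.5725, -0.1176, 0.2529]
eef_rot: [-180.0, 0.0, -124.8]
contact_force: [0.1, -0.3, 0.0]
gripper_width: 0.0003
gripper_force: 0.0
```

```bash
python3 look.py s8
```

```text
14.3333 [ 0.08686609 -0.25951418  0.02335636] [ 0.57247305 -0.1176164   0.25292004]
1144 1141 theta 0.8518816984976895 0.10691342837873162
```

Propped at 0.852 with no force on the finger. Backing off along the bin's front.

>>> apply_moves(
  targets=[
    {"dp":[-0.006,-0.008,0],"yaw":0},
    {"dp":[-0.017,-0.025,0],"yaw":0},
    {"dp":[-0.034,-0.049,0],"yaw":0},
    {"dp":[-0.052,-0.074,0.01],"yaw":0},
    {"dp":[-0.069,-0.1,0.03],"yaw":0},
    {"dp":[-0.08,-0.13,0.04],"yaw":0},
    {"dp":[-0.08,-0.13,0.04],"yaw":0},
    {"dp":[-0.08,-0.13,0.04],"yaw":0},
    {"dp":[-0.08,-0.13,0.04],"yaw":0},
  ],
)

```text
time_s: 15.13
tcp_pos: [0.4922, -0.2476, 0.2929]
eef_rot: [180.0, 0.0, -124.9]
contact_force: [0.7, 1.6, -0.7]
gripper_width: 0.0001
gripper_force: 0.0
```

```bash
python3 look.py s9
```

```text
15.1333 [ 0.66284757  1.56673557 -0.68820537] [ 0.49218732 -0.24762481  0.29294011]
1304 1304 theta 0.8508152144895936 0.10711562471503187
```

View pics/s9.png

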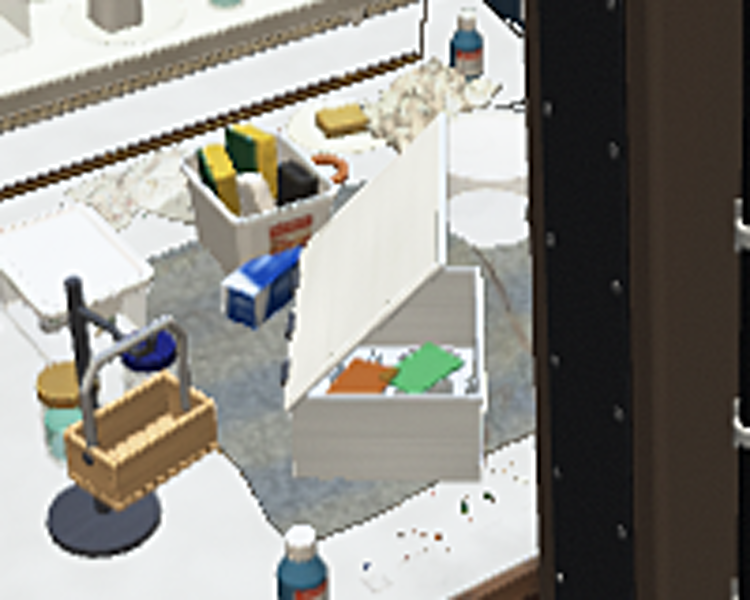

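The lid stands propped at 0.851 rad (edge from (290,405) to (445,120)), the caddy hangs on the hook at (140,430), and the arm is clear.

```bash
python3 -c "
from plant import r
print(r.close_job())"
```

```text
the job is handed in; nothing more can be done
None
```

The job is handed in: the caddy hangs on the hook and the lid stands propped on its stay at about 0.85 rad with the arm clear. The stay's foot was out of camera view, so that is judged from the lid angle, and no verdict came back.

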